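Mount a keyed coupling hub on the drive spindle and lock it with its keeper

TASK

Take the protective cap off the drive spindle and put it in the shallow steel tray, then lower the coupling hub over the spindle with its inner tab through the slot in the head, and turn it under the head until the tab drops into the keyway and the hub sits fully down on the collar. Finally slide the forked keeper plate fully home into the neck under the head, lying flat on the hub, and let go; leave the other things on the bench where they lie.

Things in the scene. Friction and masses are not known exactly. Their poses are not given: they have to be found in the camera images.
- spindle: Upright steel spindle on a round grey stand, bolted down. Origin: on the axis, at bench height, z up. Heights: foot 110 mm dia to 12, housing 76 dia to 40, bright collar 56 dia to 50 (the hub's seat), keyed length 36 dia to 80, neck 22 dia to 95, head 36 dia to 107. +x points to the slot in the head; the keyway is 60 degrees from it, counterclockwise seen from above. Brass nipple at -x.
- seat (a point): On the spindle axis at the top of the collar, 50 mm above the bench: where the centre of the seated hub's underside is. A scribed line on the collar marks the keyway's direction.
- neck (a point): On the spindle axis, 81 mm above the bench, level with the top of the seated hub: where the keeper's origin is when home. The neck is 15 mm high, from the shoulder (top of the keyed length) at 80 mm to the head's underside at 95. The head is 12 mm high, its top edge bevelled 3 mm, with one slot 14 mm wide through its full height, as deep as the neck.
- keyway (a point): In the keyway, 16 mm from the spindle axis, 54.5 mm above the bench: where hub_tab is when the hub is seated. The keyway is 13 mm wide, as deep as the neck, open at the shoulder above, and runs down to the collar.
- hub: Loose dark steel coupling hub, 0.28 to 0.44 kg, flat on the bench, flange down. Origin: centre of its underside, z up. Flange 90 mm dia, 9 mm thick, with bolt holes and one 8 mm notch in the rim; round boss 50 mm dia up to height 31; bore 40 mm dia with one inner tab. +x points to the tab; the rim notch and a scribed line on the boss are on that side. Seated, its top is 1 mm above the shoulder.
- hub_tab (a point): Middle of the hub's tab, 16 mm from the hub's axis along its +x, 4.5 mm above its underside. The tab is 10 mm wide, 9 mm high from the hub's underside, and reaches in to 13 mm from the axis. Once through the head's slot it can turn in the neck while the hub's underside is 80 to 86 mm above the bench.
- keeper: Loose steel fork plate, 0.1 kg, 6 mm thick, 81 x 66 mm, flat on the bench, grip upward. Slot 26 mm wide, open to +x with a flared mouth; prongs end at x = +38 mm, the slot's closed end is at x = -13. Origin: underside, on the slot's centre line, on the spindle axis when home. At x = -40 a bent-up grip, 34 mm wide (y), 6 thick (x), stands 40 mm above the underside: pinch it across the 34 mm.
- cap: Loose grey plastic protective cap, 40 g, over the spindle head: 47 mm dia with small ribs, 44 mm high, closed on top, bore 40 mm dia and 40 mm deep, resting on the head. Origin: centre of its lower open rim, z up, 67 mm above the bench at the start. Lift it straight up 45 mm to clear the head.
- tray: Fixed shallow open steel tray left of the vice, 150 mm (x) by 110 mm (y), 22 mm high, 3 mm walls and floor. Origin: centre of its underside.
- caliper: Digital caliper, 67x230x13 mm, lying along y between the spindle and the green tester. Origin: centre of its underside. A bystander.
- marker: Felt marker, 127 mm long, 14 mm thick, lying at the front of the bench. Origin: centre of its underside. A bystander.
- drift_punch: Brass drift punch, 104 mm long, 13 mm thick, lying at the front of the bench. Origin: centre of its underside. A bystander.
- tape_roll: Roll of thread tape, 54 mm dia, 16 mm high, lying behind the hub, left of the tester. Origin: centre of its underside. A bystander.
There are look-alikes about, which are no part of the job. There is more than one size of the spindle; the one meant has the size given above.

How it is judged:
On the way, in this order (a step that is already met when the one before it is completed fails the run):
1. the protective cap lies in the tray (x of cap in the frame of tray between -0.07 and 0.07 m and y of cap in the frame of tray between -0.05 and 0.05 m and height (world z) of cap below 0.05 m), for 0.1 s.
2. the hub has passed over the spindle head, its tab below the head (horizontal distance between hub and seat below 0.005 m and z of hub in the frame of seat below 0.037 m), for 0.1 s.
3. the hub's tab is in the keyway and the hub sits on the collar (distance between hub and seat below 0.005 m and distance between hub_tab and keyway below 0.006 m), for 0.2 s.
At the end, for the whole second after the job is handed in: Hub on the collar (within 5 mm), tab in the keyway (within 6 mm); keeper plate lying flat (within 7 degrees) on top of the hub (within 4 mm in height), its slot round the neck and within 7 mm of fully home; cap inside the tray; all three at rest (all of step 1 and all of step 3 and horizontal distance between keeper and neck below 0.007 m and z of keeper in the frame of neck between -0.004 and 0.004 m and angle between keeper's own z axis and vertical below 0.12 rad and linear speed of each of keeper, hub, cap below 0.02 m/s); the robot touches nothing.
It fails at once if the caliper, marker, drift punch or tape roll is moved more than 30 mm (distance of any of caliper, marker, drift_punch, tape_roll from where it was at the start of the episode above 0.03 m).
It also fails if it takes over 67 s, if anything falls off the work surface, if the arm or the gripper's body presses on something with over 40 N, if the wrist force passes 120 N, or if a joint passes its speed limit or range.

ROBOT

A 7-joint arm with a two-finger parallel gripper is mounted at the origin on a cart in front of the work surface, level with it; the furniture and walls round the work are solid. World frame = base frame: x ahead of the robot, y to its left, z up, the work surface at z = 0. Lengths are in m, angles in rad, forces in N, time in s.
With the tool pointing down it reaches from about 0.4 to 0.85 m from the base axis. Payload 4.5 kg.
Tool frame: the origin (TCP) lies at the very end of the fingers, on their centre line; the grasp point (between the pads) lies 19 mm behind it (r.pinch_z is the distance from the TCP to the grasp point, in m); z points along the fingers, y is the line along which they close (so a half turn about z gives the same grasp; the last joint's range is limited). The gripper opens to 88 mm and grips with 3 to 60 N. Pads are 18 mm wide; open, the fingers measure 123 mm over their backs; the gripper's body (75 mm by 187 mm) begins 45 mm behind the grasp point.
Start: joints at [-1.17, 0.689, -0.195, 1.565, 0.157, 0.902, -0.215], TCP at [0.224, 0.583, 0.239] pointing down, gripper open.
Joint ranges: [-3.01, 3.01], [-0.46, 2.08], [-1.47, 1.51], [0.13, 2.56], [-1, 4.14], [0.04, 2.09], [-2.66, 2.66]. Speed limits (rad/s): [2.57, 2.57, 3.14, 3.14, 3.14, 3.14, 3.14].

INTERFACE

Orientations are given as a unit quaternion [x, y, z, w].
In Python, from plant import r, cams gives the robot as it stands.
- The arm moves only by the shell command python3 -m pendant 'ROWS' [FORCE]. ROWS is JSON, a list of rows, each a list of 3 entries, a list of its own where there are three numbers: the closure, from -1 (fully open) to 1 (shut), then the shift along the tool's x, y, z in mm, then the turn, a rotation vector about the tool's x, y, z in degrees. A call has 1 to 8 rows; each row shifts and turns the commanded pose from where the row before left it, along the tool's axes as they then stand; what a row does not reach is not made up. A row lasts 1/8 s, in which the tool goes at most 62.5 mm and 10.7 degrees, less where a joint would pass 70% of its speed; a pose out of reach is approached as far as the arm can. A call with a gripper value outside its range is refused whole. The fingers move at their own pace and stop on an object; FORCE is the grip in N (left out, the last holds). Time passes only in rows, so rows that do not move let the fingers close. It gives the time, the measured TCP pose, the force, the opening and the grip force at its end, in the units of the state.
- r.get_state(): the state, without advancing time (a new reading comes with each control period).
- cams.snapshot(name): name is "scene" or "top"; returns a dict with "img" (400x640x3 uint8, red, green, blue), "camera_matrix" (3x3 intrinsics, pixels), "camera_from_world" (4x4, takes a point from world to camera coordinates). Camera axes: x right, y up, looking along -z (the intrinsics and any distortion apply to the point x, -y, -z); pixel columns grow to the right and rows downward; lengths in m; the calibration is good to about 2 mm. A picture is of the moment at which its call begins. There is no depth.
- r.finish_job(): hands the job in; it is judged then, once.
The state is a dict: "clock": time; "q": joint angles; "qd": joint speeds; "joint_torque": joint torques, N m; "tool_pos": TCP position; "eef_rot": TCP orientation; "contact_force": force on the tool from outside, world axes, zero at the start; "moment": the same for the moment, N m; "opening": opening from 0.0 (shut) to 1.0 (fully open); "finger_force": force on a finger pad.
Only numpy, scipy, OpenCV 4.12 (cv2) and the standard library are available. Lean on these libraries where they do the work, as an engineer would, in place of code of your own. Each camera call takes 0.05 s, during which the arm holds its last target. There are 200 camera calls.

## Working session

There is one attempt and no reset: what is moved stays moved. The work goes in short steps, Python scripts to look and compute and a shell command to move; the robot and the scene stay as the last step left them, time stands still between calls to the robot, and variables do not carry over. Pictures are saved under pics/ and viewed, at most 10 in all, crops included, and the job is handed in when it is done.

```bash
ls; mkdir -p pics; python3 - <<'E'
from plant import r,cams
import cv2
for n in("scene","top"):
    s=cams.snapshot(n); cv2.imwrite(f"pics/{n}0.png",s["img"][:,:,::-1])
    print(n,s["camera_matrix"],s["camera_from_world"],[k for k in s])
s=r.get_state();print(s['tool_pos'],s['eef_rot'],s['clock'])
E
```

```text
pics
scene [[391.8952427    0.         313.69675351]
 [  0.         391.8952427  194.40832385]
 [  0.           0.           1.        ]] [[ 8.36988392e-01 -5.47220556e-01 -3.07717240e-04 -4.80110296e-01]
 [ 3.96381887e-01  6.05888761e-01  6.89768229e-01 -2.14001031e-01]
 [-3.77268911e-01 -5.77449974e-01  7.24030176e-01 -1.21176703e+00]
 [ 0.00000000e+00  0.00000000e+00  0.00000000e+00  1.00000000e+00]] ['img', 'camera_matrix', 'camera_from_world']
top [[500.17798331   0.         319.34398965]
 [  0.         500.17798331 203.07039448]
 [  0.           0.           1.        ]] [[ 0.03712975 -0.99930667 -0.00275056 -0.1108588 ]
 [ 0.97631805  0.03568829  0.21337623 -0.5091748 ]
 [-0.21313013 -0.01060803  0.97696623 -1.4153668 ]
 [ 0.          0.          0.          1.        ]] ['img', 'camera_matrix', 'camera_from_world']
[0.22395845 0.58290777 0.23798971] [ 1.82307164e-01  9.83241299e-01 -7.98455069e-04 -9.48820765e-05] 0.1
```

View pics/scene0.png

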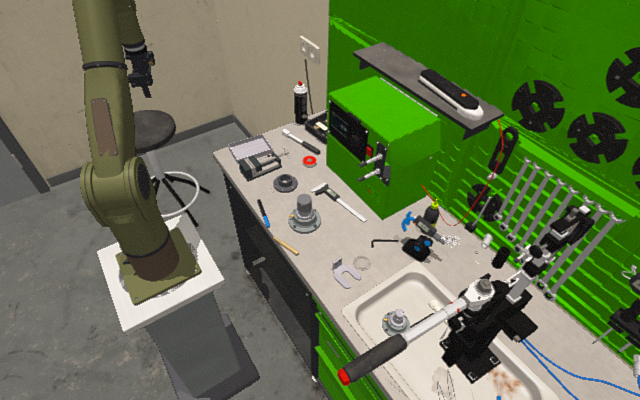

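View pics/top0.png

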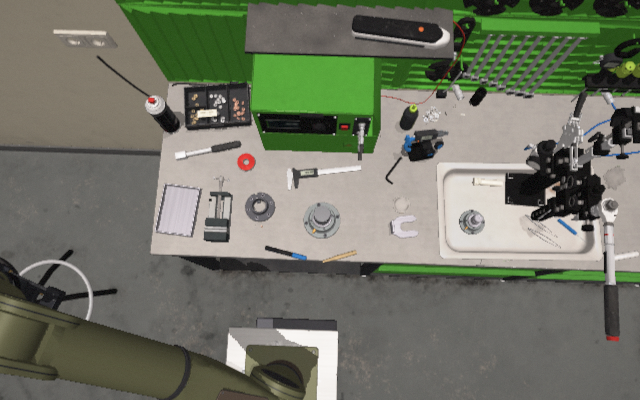

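The scene view shows the hub at (286,183), the capped spindle at (304,212), the keeper at (347,273) and the tray at (250,150). In the top view they are at (260,206), (322,218), (403,226) and (179,209). The spindle in the sink is the smaller look-alike. Next I'll zoom in.

```bash
cat > h.py <<'E'
import numpy as np,cv2
from plant import r,cams
def ray(s,uv):
    K=s["camera_matrix"];T=s["camera_from_world"];R=T[:3,:3];c=-R.T@T[:3,3]
    d=np.linalg.inv(K)@np.array([uv[0],uv[1],1.]);return c,R.T@(d*[1,-1,-1])
def onz(s,uv,z):
    c,d=ray(s,uv);return c+d*(z-c[2])/d[2]
def proj(s,p):
    T=s["camera_from_world"];q=(T[:3,:3]@np.asarray(p,float)+T[:3,3])*[1,-1,-1];v=s["camera_matrix"]@q;return v[:2]/v[2]
def snap(n,tag=None,box=None,k=4):
    s=cams.snapshot(n)
    if tag:
        im=s["img"][:,:,::-1]
        if box: x0,y0,x1,y1=box;im=cv2.resize(im[y0:y1,x0:x1],None,fx=k,fy=k,interpolation=cv2.INTER_CUBIC)
        cv2.imwrite(f"pics/{tag}.png",im)
    return s
E
python3 - <<'E'
from h import *
s=snap("top","topc",(235,180,425,275),4)
c=snap("scene","scenec",(225,120,385,300),3.3)
for n,uv,z in [("tray",(179,209),.022),("hub",(260,206),.031),("spfoot",(322,219),.012),("keeper",(403,226),.006)]:
    print(n,onz(s,uv,z))
E
```

```text
tray [0.48648125 0.32854609 0.022     ]
hub [0.50268831 0.08493182 0.031     ]
spfoot [ 0.47356341 -0.10136257  0.012     ]
keeper [ 0.46220923 -0.34555946  0.006     ]
```

View pics/topc.png

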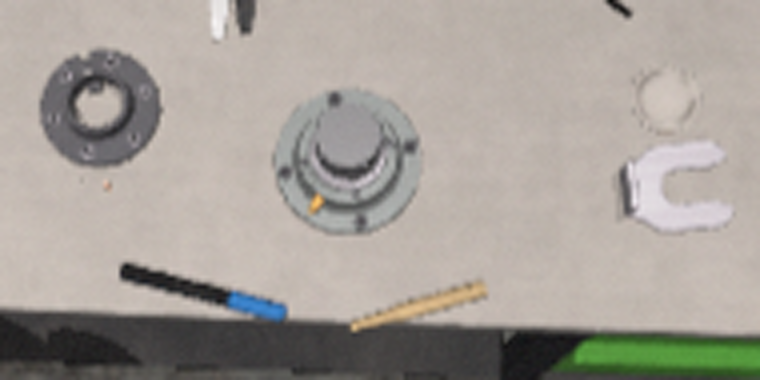

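View pics/scenec.png

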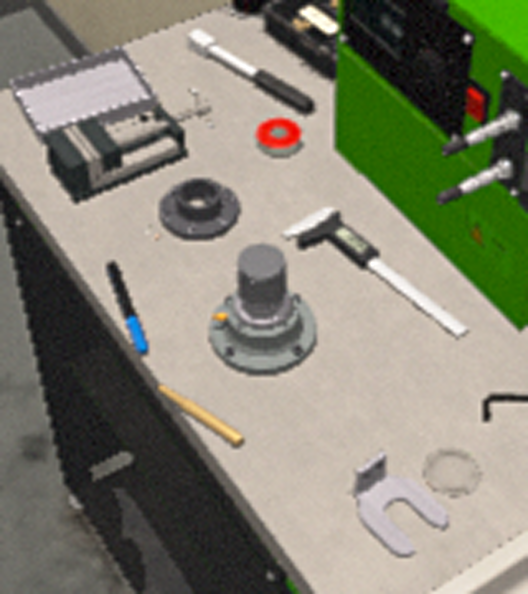

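The crops show the hub's notch at crop (85,57) with the hub centre at (100,107), and the brass nipple at (316,204) on the spindle's lower left. The keeper's prongs point to the right (-y), with its grip on the left. Next I'll measure with masks.

```bash
cat >> h.py <<'E'
from scipy.optimize import least_squares
def blob(m,near):
    cs,_=cv2.findContours(m.astype(np.uint8),cv2.RETR_EXTERNAL,cv2.CHAIN_APPROX_NONE)
    cs=[c for c in cs if cv2.contourArea(c)>8]
    return min(cs,key=lambda c:np.hypot(*(c[:,0].mean(0)-near))-0.02*cv2.contourArea(c))[:,0].astype(float)
def circ(P):
    P=P[:,:2];f=lambda v:np.hypot(*(P-v[:2]).T)-v[2]
    v=least_squares(f,[*P.mean(0),.03],loss="soft_l1",f_scale=.001).x;return v
E
python3 - <<'E'
from h import *
s=snap("top");c=snap("scene")
for n,S,hub,foot,cap,nip,kp in (("top",s,(260,206),(322,219),(322,213),(314,231),(402,226)),("scene",c,(286,183),(304,217),(304,198),(292,216),(347,273))):
    im=S["img"].astype(int);R,G,B=im[...,0],im[...,1],im[...,2];g=im.mean(2)
    for nm,p in (("hub",hub),("foot",foot),("cap",cap),("nip",nip),("kp",kp),("bench",(hub[0]+28,hub[1]))): print(n,nm,im[p[1],p[0]])
    dark=g<125
    b=blob(dark&(R-B<14),hub); print("hub",len(b),circ(np.array([onz(S,p,.0045) for p in b])),b.min(0),b.max(0))
    b=blob((R-B<10)&(G-R>-6)&(g<190),foot); print("foot",len(b),circ(np.array([onz(S,p,.006) for p in b])),b.min(0),b.max(0))
    m=(R-B>70)&(R>150); ys,xs=np.nonzero(m); k=(abs(xs-nip[0])<6)&(abs(ys-nip[1])<6); uv=(xs[k].mean(),ys[k].mean()); print("nip",k.sum(),uv,onz(S,uv,.03),ray(S,uv))
    b=blob((R-B<8)&(g>170),kp); q=np.array([onz(S,p,.006) for p in b]);print("kp",len(b),cv2.minAreaRect(q[:,:2].astype(np.float32)),b.min(0),b.max(0))
E
```

```text
top hub [195 185 176]
top foot [162 159 161]
top cap [156 154 155]
top nip [216 164  99]
top kp [190 180 172]
top bench [193 182 175]
hub 2813 [ 1.86153091 -0.02505362  1.8191437 ] [  0. 144.] [639. 399.]
foot 2545 [ 1.30081796 -0.10731556  1.27829442] [  0. 145.] [639. 399.]
nip 9 (np.float64(313.77777777777777), np.float64(230.11111111111111)) [ 0.43598301 -0.07835819  0.03      ] (array([ 0.1995754 , -0.10762462,  1.49110645]), array([ 0.15993504,  0.01979939, -0.98847121]))
kp 101 ((0.46123579144477844, -0.349566251039505), (0.0649428442120552, 0.07187239080667496), 7.891875743865967) [392. 215.] [417. 237.]
scene hub [62 60 65]
scene foot [208 198 205]
scene cap [136 133 134]
scene nip [221 151  49]
scene kp [210 195 183]
scene bench [202 191 177]
hub 2263 [0.01797757 0.04476694 0.45931116] [  0. 110.] [336. 399.]
foot 2461 [-0.04591616  0.11587949  0.45973668] [  0. 110.] [332. 399.]
nip 9 (np.float64(291.22222222222223), np.float64(215.44444444444446)) [ 0.43211429 -0.07945585  0.03      ] (array([ 0.02951085, -0.83280024,  1.02481927]), array([ 0.30799208,  0.5763093 , -0.76103785]))
kp 93 ((0.45896467566490173, -0.35072511434555054), (0.06112152710556984, 0.07154882699251175), 6.575647830963135) [333. 264.] [360. 287.]
```

```bash
cat >> h.py <<'E'
def wblob(m,p,w):
    k=np.zeros(m.shape,np.uint8);x,y=p;k[y-w:y+w+1,x-w:x+w+1]=m[y-w:y+w+1,x-w:x+w+1]
    cs,_=cv2.findContours(k,cv2.RETR_EXTERNAL,cv2.CHAIN_APPROX_NONE);return max(cs,key=cv2.contourArea)[:,0].astype(float)
E
python3 - <<'E'
from h import *
for n,hub,foot,cap,kp in (("top",(260,206),(322,219),(322,213),(402,226)),("scene",(286,183),(304,217),(304,205),(347,273))):
    S=snap(n)
    im=S["img"].astype(int);R,G,B=im[...,0],im[...,1],im[...,2];g=im.mean(2)
    b=wblob((g<140)&(R-B<14),hub,19); P=np.array([onz(S,p,.0045) for p in b]);v=circ(P);print(n,"hub",len(b),v)
    d=np.hypot(*(P[:,:2]-v[:2]).T)-v[2];a=np.degrees(np.arctan2(*(P[:,:2]-v[:2]).T[::-1]));k=np.argsort(d)[:8];print(np.c_[a[k],d[k]*1000].round(1).tolist())
    b=wblob((R-B<9)&(g<185),foot,26 if n=="top" else 22); print("foot",len(b),circ(np.array([onz(S,p,.006) for p in b])),b.min(0),b.max(0))
    m=(R-B<9)&(g<(130 if n=="top" else 135)); b=wblob(m,cap,14);print("cap",len(b),circ(np.array([onz(S,p,.111) for p in b])),b.min(0),b.max(0))
    x,y=(330-12,222-22) if n=="top" else (294,190)
    print(g[y-2:y+34:1,(322 if n=="top" else 304)].astype(int).tolist())
    # keeper
    b=wblob((R-B<8)&(g>170),kp,18);q=np.array([onz(S,p,.006) for p in b])[:,:2];r_=cv2.minAreaRect(q.astype(np.float32));print("kp",r_,cv2.boxPoints(r_).round(4).tolist())
    m=(g<110);b=wblob(m,(391,227) if n=="top" else (337,264),6);print("grip dark",b.min(0),b.max(0),len(b))
S=snap("top");im=S["img"];t=wblob((im.astype(int)[...,0]-im.astype(int)[...,2]<8),(179,209),30);q=np.array([onz(S,p,.022) for p in t])[:,:2];print("tray",cv2.minAreaRect(q.astype(np.float32)))
E
```

```text
top hub 84 [0.50581786 0.08944596 0.04427724]
[[20.2, -5.7], [24.4, -4.6], [14.9, -3.5], [168.5, -2.2], [-19.1, -1.6], [67.4, -1.4], [164.6, -1.4], [146.2, -1.4]]
foot 102 [ 0.47249994 -0.10006082  0.05377337] [303. 202.] [339. 237.]
cap 81 [ 0.45632131 -0.11214599  0.02334936] [314. 211.] [336. 227.]
[182, 184, 185, 179, 166, 161, 162, 161, 152, 151, 151, 153, 154, 157, 157, 157, 156, 157, 157, 161, 161, 162, 163, 135, 75, 73, 78, 144, 177, 151, 157, 170, 143, 86, 105, 140]
kp ((0.4613041579723358, -0.35076603293418884), (0.06604617089033127, 0.07407250255346298), 8.393743515014648) [[0.42320001125335693, -0.3188999891281128], [0.4339999854564667, -0.3921999931335449], [0.49939998984336853, -0.38260000944137573], [0.4885999858379364, -0.3093000054359436]]
grip dark [390. 223.] [392. 232.] 19
scene hub 59 [0.50411408 0.08750407 0.04538722]
[[19.6, -4.8], [161.0, -4.1], [-2.4, -3.2], [-47.1, -3.2], [167.9, -2.9], [15.6, -2.4], [28.2, -2.4], [-11.2, -2.1]]
foot 107 [ 0.47619152 -0.09435888  0.06046296] [289. 195.] [320. 232.]
cap 128 [ 0.44513863 -0.13431499  0.04239207] [290. 195.] [316. 219.]
[190, 190, 187, 188, 184, 168, 135, 132, 133, 137, 133, 136, 136, 135, 140, 138, 113, 80, 65, 72, 68, 67, 64, 70, 86, 86, 97, 88, 123, 207, 127, 101, 159, 150, 81, 77]
kp ((0.45896467566490173, -0.35072511434555054), (0.06112152710556984, 0.07154882699251175), 6.575647830963135) [[0.4244999885559082, -0.31869998574256897], [0.4327000081539154, -0.3898000121116638], [0.4934000074863434, -0.38280001282691956], [0.4851999878883362, -0.3116999864578247]]
grip dark [333. 260.] [340. 268.] 21
tray ((0.4853692352771759, 0.33195772767066956), (0.11584249138832092, 0.1516318917274475), 84.5311508178711)
```

```bash
cat >> h.py <<'E'
from scipy.spatial.transform import Rotation as Ro
def go(x=None,y=None,z=None,yaw=None):
    """deltas in tool axes (mm) and turn (deg) to put TCP at xyz with tool y at yaw (mod 180)"""
    s=r.get_state();R=Ro.from_quat(s["eef_rot"]).as_matrix();p=np.array(s["tool_pos"])
    t=np.array([p[i] if v is None else v for i,v in enumerate((x,y,z))])
    cy=np.degrees(np.arctan2(R[1,1],R[0,1]))
    print("t %.2f pos %s yawy %.1f tilt %.2f F %s open %.3f q7 %.2f"%(s["clock"],p.round(4),cy,np.degrees(np.arccos(-R[2,2])),np.round(s["contact_force"],1),s["opening"],s["q"][6]),"ff",np.round(s["finger_force"],1))
    print(" shift",(R.T@(t-p)*1000).round(1)," total turn z",None if yaw is None else round(-((yaw-cy+90)%180-90),1))
E
python3 -m pendant '[[-1,[-34,-39,0],[0,0,0]],[-1,[-34,-39,0],[0,0,0]],[-1,[-34,-39,0],[0,0,0]],[-1,[-34,-39,0],[0,0,0]],[-1,[-34,-39,0],[0,0,0]],[-1,[-34,-39,0],[0,0,0]],[-1,[-34,-39,0],[0,0,0]],[-1,[-34,-39,0],[0,0,0]]]' 20
python3 -m pendant '[[-1,[-34,-39,0],[0,0,0]],[-1,[-34,-39,0],[0,0,0]],[-1,[-34,-39,0],[0,0,0]],[-1,[-34,-39,0],[0,0,0]],[-1,[-34,-39,0],[0,0,0]],[-1,[0,0,0],[0,0,10]],[-1,[0,0,0],[0,0,10]],[-1,[0,0,0],[0,0,10]]]'
python3 -m pendant '[[-1,[0,0,0],[0,0,10]],[-1,[0,0,0],[0,0,10]],[-1,[0,0,0],[0,0,10]],[-1,[0,0,0],[0,0,9]],[-1,[0,0,0],[0,0,0]]]'
python3 -c "
from h import *
go(.4725,-.1,.076,0)"
```

```text
clock: 1.45
tool_pos: [0.3669, 0.1933, 0.239]
eef_rot: [0.182, 0.983, 0.0, 0.0]
contact_force: [0.2, 1.1, 0.8]
opening: 1.003
finger_force: 0.0
clock: 2.45
tool_pos: [0.4551, -0.0486, 0.2388]
eef_rot: [0.434, 0.901, 0.0, 0.0]
contact_force: [-0.2, 0.1, 0.1]
opening: 0.999
finger_force: 0.0
clock: 3.08
tool_pos: [0.4551, -0.0482, 0.2388]
eef_rot: [0.707, 0.708, 0.0, 0.0]
contact_force: [-0.3, -0.7, -0.7]
opening: 0.999
finger_force: 0.0
t 3.08 pos [ 0.4551 -0.0482  0.2388] yawy 0.1 tilt 0.03 F [-0.3 -0.7 -0.7] open 0.999 q7 0.08 ff 0.0
 shift [-51.8  17.3 162.9]  total turn z 0.1
```

```bash
python3 -m pendant '[[-1,[-26,9,10],[0,0,0]],[-1,[-26,8.5,30],[0,0,0]],[-1,[0,0,40],[0,0,0]],[-1,[0,0,40],[0,0,0]],[-1,[0,0,40],[0,0,0]],[0.2,[0,0,0],[0,0,0]],[0.2,[0,0,0],[0,0,0]]]' 15
python3 -m pendant '[[1,[0,0,0],[0,0,0]],[1,[0,0,0],[0,0,0]],[1,[0,0,0],[0,0,0]],[1,[0,0,0],[0,0,0]]]' 15
python3 -c "
from h import *
go(.4725,-.1,.076,0)"
```

```text
clock: 3.95
tool_pos: [0.473, -0.1005, 0.0797]
eef_rot: [0.707, 0.707, 0.0, 0.0]
contact_force: [-0.0, -0.3, 0.4]
opening: 0.798
finger_force: 0.0
clock: 4.45
tool_pos: [0.473, -0.1004, 0.0797]
eef_rot: [0.707, 0.707, 0.001, 0.001]
contact_force: [0.0, 0.4, 7.6]
opening: 0.526
finger_force: 15.0
t 4.45 pos [ 0.473  -0.1004  0.0797] yawy -0.0 tilt 0.10 F [0.  0.4 7.6] open 0.526 q7 0.20 ff 15.0
 shift [ 0.4 -0.5  3.7]  total turn z -0.0
```

```bash
python3 -m pendant '[[1,[0,0,-20],[0,0,0]],[1,[0,0,-30],[0,0,0]],[1,[0,0,-40],[0,0,0]],[1,[0,0,-30],[0,0,0]],[1,[54,2,0],[0,0,0]],[1,[54,2,0],[0,0,0]],[1,[54,2,0],[0,0,0]],[1,[54,2,0],[0,0,0]]]' 15
python3 -m pendant '[[1,[54,2,0],[0,0,0]],[1,[54,2,0],[0,0,0]],[1,[54,1,0],[0,0,0]],[1,[54,0,0],[0,0,0]],[1,[0,0,0],[0,0,0]]]' 15
python3 -c "
from h import *
go(.486,.331,.018,0)
snap('top','t2',(150,140,350,260),4)"
```

```text
clock: 5.45
tool_pos: [0.4803, 0.1173, 0.199]
eef_rot: [0.707, 0.707, 0.0, 0.0]
contact_force: [0.2, 0.1, -0.5]
opening: 0.529
finger_force: 15.0
clock: 6.08
tool_pos: [0.4836, 0.338, 0.1984]
eef_rot: [0.704, 0.71, 0.001, -0.002]
contact_force: [-0.2, -0.8, 0.5]
opening: 0.528
finger_force: 15.0
t 6.08 pos [0.4836 0.338  0.1984] yawy 0.5 tilt 0.23 F [-0.2 -0.8  0.5] open 0.528 q7 -0.51 ff 15.0
 shift [ -7.7   2.4 180.4]  total turn z 0.5
```

View pics/t2.png

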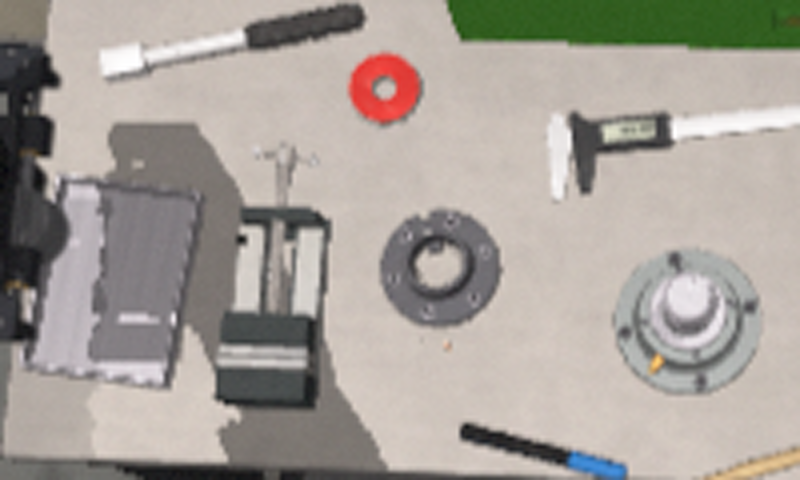

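The picture shows the cap held left of the tray, the bare head at (690,300) in the crop, and the nipple at (657,363). Now I'll lower the cap into the tray.

```bash
python3 -m pendant '[[1,[-8,2,40],[0,0,0]],[1,[0,0,50],[0,0,0]],[1,[0,0,40],[0,0,0]],[1,[0,0,30],[0,0,0]],[1,[0,0,13],[0,0,0]],[1,[0,0,4],[0,0,0]],[0.4,[0,0,0],[0,0,0]],[-0.3,[0,0,0],[0,0,0]]]' 15
python3 -m pendant '[[-0.7,[0,0,0],[0,0,0]],[-0.7,[0,0,0],[0,0,0]],[-0.7,[0,0,-30],[0,0,0]],[-0.7,[0,0,-50],[0,0,0]],[-1,[0,0,-50],[0,0,0]],[-1,[0,0,0],[0,0,0]]]'
python3 - <<'E'
from h import *
go(.505,.0885,.012,0)
S=snap('top');C=snap('scene')
a=cv2.resize(S["img"][190:245,292:352,::-1],None,fx=6.6,fy=8.5,interpolation=cv2.INTER_CUBIC)
b=cv2.resize(C["img"][185:245,275:335,::-1],None,fx=6.6,fy=7.79,interpolation=cv2.INTER_CUBIC)
h=min(len(a),len(b));cv2.imwrite("pics/sp.png",np.hstack([a[:h],b[:h]]));print(a.shape,b.shape)
E
```

```text
clock: 7.12
tool_pos: [0.4883, 0.324, 0.0229]
eef_rot: [0.707, 0.707, 0.001, 0.0]
contact_force: [-0.2, 0.0, -0.4]
opening: 0.618
finger_force: 0.0
clock: 7.88
tool_pos: [0.4899, 0.325, 0.1557]
eef_rot: [0.707, 0.707, 0.004, 0.001]
contact_force: [0.5, -0.3, -0.8]
opening: 0.997
finger_force: 0.0
t 7.88 pos [0.4899 0.325  0.1557] yawy -0.0 tilt 0.48 F [ 0.5 -0.3 -0.8] open 0.997 q7 -0.48 ff 0.0
 shift [-237.2   14.2  142.6]  total turn z -0.0
(468, 396, 3) (467, 396, 3)
```

View pics/sp.png

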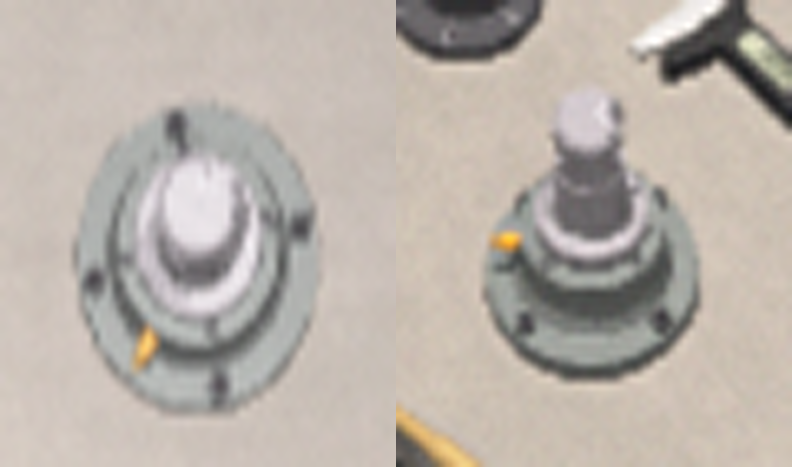

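The bare spindle's slot shows as a dark cut on the head's right side in the scene view, at (613,110), near -30° yaw. The four foot bolts and the nipple are clear enough to measure.

```bash
python3 - <<'E'
from h import *
S=snap('top');C=snap('scene')
for n,s,B,nip in (("top",S,[(319,205),(338,217),(306,223),(325,235)],(314,230)),("scene",C,None,(291,215))):
    im=s["img"].astype(int);g=im.mean(2);R,Bl=im[...,0],im[...,2]
    if B:
        pts=[]
        for u,v in B:
            w=np.clip(125-g[v-3:v+4,u-3:u+4],0,None);yy,xx=np.mgrid[v-3:v+4,u-3:u+4];uv=((w*xx).sum()/w.sum(),(w*yy).sum()/w.sum());pts.append(onz(s,uv,.012)[:2])
        pts=np.array(pts);c=pts.mean(0);d=pts-c;print("bolts c",c,np.degrees(np.arctan2(d[:,1],d[:,0])).round(1),np.hypot(*d.T).round(4))
    u,v=nip;w=np.clip(R-Bl-30,0,None)[v-6:v+7,u-6:u+7];yy,xx=np.mgrid[v-6:v+7,u-6:u+7]
    uv=((w*xx).sum()/w.sum(),(w*yy).sum()/w.sum())
    for z in(.02,.026,.03,.035):
        p=onz(s,uv,z);d=p[:2]-[.473,-.1004];print(n,"nip",z,p.round(4),"slot angle",np.degrees(np.arctan2(-d[1],-d[0])).round(1),np.hypot(*d).round(4))
    hc=(322+.8,213) if n=="top" else (303.7,200)
    m=(R-Bl<12)&(g>150); k=wblob(m,(323,213) if n=="top" else (304,200),6);print("head",k.mean(0),onz(s,(k.min(0)+k.max(0))/2,.107),k.min(0),k.max(0))
    u,v=(int(hc[0]),int(hc[1]));print(g[v-10:v+10,u-10:u+13].astype(int))
E
```

```text
bolts c [ 0.47219755 -0.10027584] [  14.5  -76.5  103.2 -167.9] [0.0464 0.047  0.045  0.0466]
top nip 0.02 [ 0.4369 -0.0776  0.02  ] slot angle -32.2 0.0427
top nip 0.026 [ 0.4359 -0.0778  0.026 ] slot angle -31.4 0.0434
top nip 0.03 [ 0.4353 -0.0778  0.03  ] slot angle -30.9 0.044
top nip 0.035 [ 0.4345 -0.0779  0.035 ] slot angle -30.2 0.0446
head [323.78571429 213.07142857] [ 0.47325819 -0.10396386  0.107     ] [317. 207.] [329. 219.]
[[196 195 190 185 168 140 105 120 162 169 171 174 174 169 163 170 182 188
  192 195 193 193 191]
 [185 184 178 174 164 111  84  97 137 168 172 173 174 174 173 175 175 173
  180 184 181 190 190]
 [170 176 170 171 166 109  89  94 144 159 162 170 170 173 173 175 172 172
  175 171 167 179 189]
 [168 173 171 171 170 138 119  95 146 150 154 171 170 173 170 170 172 174
  174 175 174 165 170]
 [172 174 173 160 171 164 161 112 131 165 168 171 173 170 168 166 166 164
  174 174 176 176 162]
 [172 173 167 154 168 168 163 146 171 185 185 189 190 170 168 171 166 160
  172 176 176 176 176]
 [162 172 165 172 184 182 183 198 213 221 216 199 220 202 200 181 170 174
  
[... 2879 characters left out ...]
193 194 192 194 193]
 [190 194 193 191 195 190 127 146 175 182 192 197 189 175 140 114 163 190
  195 195 194 194 196]
 [189 188 192 190 188 191 136 111 117 127 146 147 142 114 103 140 195 202
  194 196 191 195 193]
 [189 191 188 189 193 192 175 121 102  98 102 108 101  97 102 123 180 197
  198 196 194 194 195]
 [188 188 189 192 188 175 125 101  98  95  97 102  99  97  95 100 145 180
  188 193 195 195 194]
 [188 188 185 182 166 152 133 113  99  98 100 101 101  97 108 115 133 189
  162 172 192 197 196]
 [187 180 183 153 153 158 124 139 114 103 107 104 106 109 118 109 109 187
  173 164 181 185 189]
 [179 151 159 166 174 181 123 105 119 136 140 120 113 111 107  98  98 127
  143 179 167 113 131]]
```

```bash
python3 -m pendant '[[-1,[-60,3,0],[0,0,0]],[-1,[-60,4,0],[0,0,0]],[-1,[-60,4,0],[0,0,0]],[-1,[-56,4,30],[0,0,0]],[-1,[0,0,40],[0,0,0]],[-1,[0,0,40],[0,0,0]],[-1,[0,0,20],[0,0,0]],[-1,[0,0,0],[0,0,0]]]'
python3 -c "
from h import *
go(.5055,.089,.0120,0)"
```

```text
clock: 9.07
tool_pos: [0.5004, 0.0883, 0.0199]
eef_rot: [0.707, 0.707, -0.002, -0.002]
contact_force: [-0.3, 0.6, -0.0]
opening: 0.998
finger_force: 0.0
t 9.07 pos [0.5004 0.0883 0.0199] yawy -0.0 tilt 0.31 F [-0.3  0.6 -0. ] open 0.998 q7 -0.13 ff 0.0
 shift [0.7 5.2 7.9]  total turn z -0.0
```

```bash
python3 -m pendant '[[-1,[0.7,5,8],[0,0,0]],[-0.1,[0,0,0],[0,0,0]],[0.2,[0,0,0],[0,0,0]],[0.5,[0,0,0],[0,0,0]],[0.5,[0,0,0],[0,0,0]],[0.5,[0,0,0],[0,0,0]],[-0.3,[0,0,0],[0,0,0]],[-0.3,[0,0,0],[0,0,0]]]' 8
python3 -m pendant '[[-0.3,[0,0,0],[0,0,-10]],[-0.3,[0,0,0],[0,0,-10]],[-0.3,[0,0,0],[0,0,-10]],[-0.3,[0,0,0],[0,0,-10]],[-0.3,[0,0,0],[0,0,-10]],[-0.3,[0,0,0],[0,0,-10]],[-0.3,[0,0,0],[0,0,-10]],[-0.3,[0,0,0],[0,0,-10]]]'
python3 -m pendant '[[-0.3,[0,0,0],[0,0,-10]],[-0.3,[0,0,0],[0,0,0]],[0.2,[0,0,0],[0,0,0]],[0.5,[0,0,0],[0,0,0]],[0.5,[0,0,0],[0,0,0]],[0.5,[0,0,0],[0,0,0]],[0.5,[0,0,0],[0,0,0]]]' 40
python3 -c "
from h import *
go(.5055,.089,.0120,90)"
```

```text
clock: 10.07
tool_pos: [0.5075, 0.0894, 0.0142]
eef_rot: [0.707, 0.707, 0.0, 0.0]
contact_force: [0.2, -0.2, 0.6]
opening: 0.647
finger_force: 0.0
clock: 11.08
tool_pos: [0.5074, 0.0893, 0.0142]
eef_rot: [0.084, 0.996, -0.0, 0.0]
contact_force: [0.4, -0.2, -0.4]
opening: 0.648
finger_force: 0.0
clock: 11.95
tool_pos: [0.5074, 0.0894, 0.0142]
eef_rot: [0.0, 1.0, 0.0, 0.0]
contact_force: [0.7, -0.2, -1.3]
opening: 0.556
finger_force: 40.0
t 11.95 pos [0.5074 0.0894 0.0142] yawy 90.0 tilt 0.00 F [ 0.7 -0.2 -1.3] open 0.556 q7 0.71 ff 40.0
 shift [ 1.9 -0.4  2.2]  total turn z -0.0
```

```bash
python3 -m pendant '[[0.5,[0,0,-15],[0,0,0]],[0.5,[0,0,-30],[0,0,0]],[0.5,[0,0,-40],[0,0,0]],[0.5,[0,0,-40],[0,0,0]],[0.5,[9,-47,0],[0,0,0]],[0.5,[9,-47,0],[0,0,0]],[0.5,[9,-47,0],[0,0,0]],[0.5,[8,-48,0],[0,0,0]]]' 40
python3 -m pendant '[[0.5,[0,0,0],[0,0,10]],[0.5,[0,0,0],[0,0,10]],[0.5,[0,0,0],[0,0,10]],[0.5,[0,0,0],[0,0,10]],[0.5,[0,0,0],[0,0,10]],[0.5,[0,0,0],[0,0,1.5]],[0.5,[0,0,0],[0,0,0]]]' 40
python3 - <<'E'
from h import *
go(.4722,-.1003,.122,38.5)
S=snap('top');C=snap('scene')
a=cv2.resize(S["img"][190:245,285:355,::-1],None,fx=5.6,fy=7,interpolation=cv2.INTER_CUBIC)
b=cv2.resize(C["img"][165:235,265:335,::-1],None,fx=5.6,fy=5.5,interpolation=cv2.INTER_CUBIC)
cv2.imwrite("pics/sp2.png",np.hstack([a,b]))
E
```

```text
clock: 12.95
tool_pos: [0.4714, -0.1011, 0.14]
eef_rot: [-0.0, 1.0, -0.0, -0.0]
contact_force: [0.4, -0.4, -3.5]
opening: 0.559
finger_force: 40.0
clock: 13.82
tool_pos: [0.4721, -0.0995, 0.1396]
eef_rot: [0.433, 0.901, 0.0, -0.0]
contact_force: [-0.5, -0.4, -3.9]
opening: 0.555
finger_force: 40.0
t 13.82 pos [ 0.4721 -0.0995  0.1396] yawy 38.6 tilt 0.01 F [-0.5 -0.4 -3.9] open 0.555 q7 0.52 ff 40.0
 shift [-0.7 -0.4 17.6]  total turn z 0.1
```

View pics/sp2.png

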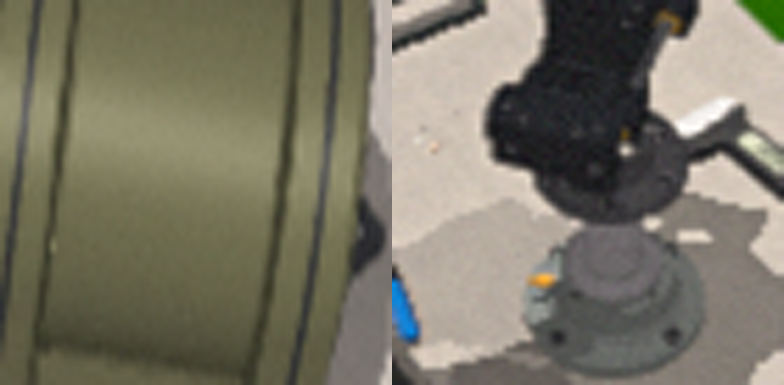

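The top view is blocked by the arm. The scene view shows the hub level above the spindle head, held at its boss. I'll lower it in small steps and watch the force.

```bash
python3 -m pendant '[[0.5,[-0.6,-0.4,10],[0,0,0]],[0.5,[0,0,6],[0,0,0]],[0.5,[0,0,3],[0,0,0]],[0.5,[0,0,2],[0,0,0]],[0.5,[0,0,2],[0,0,0]],[0.5,[0,0,0],[0,0,0]]]' 40
python3 -c "
from h import *
go(.4722,-.1003,.1,38.5);print(r.get_state()['moment'])"
```

```text
clock: 14.68
tool_pos: [0.4724, -0.1003, 0.1162]
eef_rot: [0.435, 0.901, 0.0, -0.0]
contact_force: [-0.2, 0.0, -4.9]
opening: 0.556
finger_force: 40.0
t 14.68 pos [ 0.4724 -0.1003  0.1162] yawy 38.5 tilt 0.01 F [-0.2  0.  -4.9] open 0.556 q7 0.51 ff 40.0
 shift [ 0.1 -0.1 16.2]  total turn z -0.0
[-0.00605944  0.01745339  0.01934988]
```

```bash
python3 -m pendant '[[0.5,[0,0,4],[0,0,0]],[0.5,[0,0,4],[0,0,0]],[0.5,[0,0,4],[0,0,0]],[0.5,[0,0,4],[0,0,0]],[0.5,[0,0,3],[0,0,0]],[0.5,[0,0,0],[0,0,0]]]' 40
python3 -c "
from h import *
go(.4722,-.1003,.1,38.5);print(r.get_state()['moment'])"
```

```text
clock: 15.42
tool_pos: [0.4723, -0.1003, 0.097]
eef_rot: [0.435, 0.901, -0.0, -0.0]
contact_force: [-0.1, -0.6, -3.1]
opening: 0.554
finger_force: 40.0
t 15.43 pos [ 0.4723 -0.1003  0.097 ] yawy 38.5 tilt 0.03 F [-0.1 -0.6 -3.1] open 0.554 q7 0.50 ff 40.0
 shift [ 0.  -0.1 -3. ]  total turn z -0.0
[-0.03071495  0.0322751  -0.00712678]
```

```bash
python3 -m pendant '[[0.5,[0,0,0],[0,0,-10]],[0.5,[0,0,0],[0,0,-10]],[0.5,[0,0,0],[0,0,-10]],[0.5,[0,0,0],[0,0,-10]],[0.5,[0,0,0],[0,0,-10]],[0.5,[0,0,0],[0,0,-10]],[0.5,[0,0,0],[0,0,0]]]' 40
python3 -c "
from h import *
go(.4722,-.1003,.0645,98.5);print(r.get_state()['moment'])"
```

```text
clock: 16.3
tool_pos: [0.4724, -0.1006, 0.0973]
eef_rot: [-0.073, 0.997, 0.0, 0.0]
contact_force: [-0.3, -0.5, -4.1]
opening: 0.557
finger_force: 40.0
t 16.30 pos [ 0.4724 -0.1006  0.0973] yawy 98.4 tilt 0.02 F [-0.3 -0.5 -4.1] open 0.557 q7 1.13 ff 40.0
 shift [ 0.1  0.3 32.8]  total turn z -0.1
[0.04278925 0.01806414 0.02476003]
```

```bash
python3 -m pendant '[[0.5,[0,0,4],[0,0,0]],[0.5,[0,0,3],[0,0,0]],[0.5,[0,0,0],[0,0,0]]]' 40
python3 -c "
from h import *
go(.4722,-.1003,.0645,98.5);print(r.get_state()['moment'])"
```

```text
clock: 16.68
tool_pos: [0.4722, -0.1002, 0.0899]
eef_rot: [-0.074, 0.997, -0.0, -0.0]
contact_force: [0.0, 0.0, -3.2]
opening: 0.558
finger_force: 40.0
t 16.68 pos [ 0.4722 -0.1002  0.0899] yawy 98.5 tilt 0.04 F [ 0.   0.  -3.2] open 0.558 q7 1.11 ff 40.0
 shift [-0.  -0.1 25.4]  total turn z -0.0
[0.01357874 0.03261943 0.02614504]
```

```bash
python3 -m pendant '[[0.5,[0,0,6],[0,0,0]],[0.5,[0,0,6],[0,0,0]],[0.5,[0,0,6],[0,0,0]],[0.5,[0,0,5],[0,0,0]],[0.5,[0,0,1.5],[0,0,0]],[0.5,[0,0,1],[0,0,0]],[0.5,[0,0,0],[0,0,0]],[0.5,[0,0,0],[0,0,0]]]' 40
python3 -c "
from h import *
go(.4722,-.1003,.0645,98.5);print(r.get_state()['moment'])"
```

```text
clock: 17.68
tool_pos: [0.4725, -0.1003, 0.0649]
eef_rot: [-0.074, 0.997, 0.0, 0.0]
contact_force: [0.5, 1.0, -3.7]
opening: 0.557
finger_force: 40.0
t 17.68 pos [ 0.4725 -0.1003  0.0649] yawy 98.5 tilt 0.02 F [ 0.5  1.  -3.7] open 0.557 q7 1.08 ff 40.0
 shift [0.3 0.1 0.4]  total turn z -0.0
[ 0.05252151 -0.00452755 -0.01807864]
```

```bash
python3 -m pendant '[[0.1,[0,0,0],[0,0,0]],[-0.3,[0,0,0],[0,0,0]],[-0.5,[0,0,0],[0,0,0]],[-0.5,[0,0,-20],[0,0,0]],[-0.5,[0,0,-40],[0,0,0]],[-1,[0,0,-50],[0,0,0]],[-1,[0,-52,0],[0,0,0]],[-1,[0,-52,0],[0,0,0]]]' 40
python3 -m pendant '[[-1,[0,-52,0],[0,0,0]],[-1,[0,-52,0],[0,0,0]],[-1,[0,0,0],[0,0,10]],[-1,[0,0,0],[0,0,10]],[-1,[0,0,0],[0,0,10]],[-1,[0,0,0],[0,0,10]],[-1,[0,0,0],[0,0,10]],[-1,[0,0,0],[0,0,10]]]'
python3 -m pendant '[[-1,[0,0,0],[0,0,10]],[-1,[0,0,0],[0,0,10]],[-1,[0,0,0],[0,0,10]],[-1,[0,0,0],[0,0,0]]]'
python3 - <<'E'
from h import *
go(.454,-.310,.013,8)
C=snap('scene','sc3',(255,160,385,300),4)
S=snap('top')
im=S["img"].astype(int);g=im.mean(2);print(im[215:240,385:395].mean(2).astype(int))
E
```

```text
clock: 18.68
tool_pos: [0.4885, -0.2043, 0.176]
eef_rot: [-0.075, 0.997, -0.0, 0.001]
contact_force: [0.7, 0.5, -0.0]
opening: 0.998
finger_force: 0.0
clock: 19.68
tool_pos: [0.5029, -0.306, 0.1749]
eef_rot: [0.437, 0.899, 0.0, 0.0]
contact_force: [0.6, 0.6, 0.5]
opening: 1.004
finger_force: 0.0
clock: 20.18
tool_pos: [0.5031, -0.3058, 0.1749]
eef_rot: [0.652, 0.758, -0.0, 0.0]
contact_force: [0.6, 0.7, -1.2]
opening: 0.998
finger_force: 0.0
t 20.18 pos [ 0.5031 -0.3058  0.1749] yawy 8.6 tilt 0.02 F [ 0.6  0.7 -1.2] open 0.998 q7 0.48 ff 0.0
 shift [  3.3 -49.2 161.9]  total turn z 0.6
[[100 103  93  72  90  98  97  98  94  94]
 [104 100  84  82  94  99 100  96  96  98]
 [105  95  69  89  98 102 101 100  99  99]
 [104  83  68  94  99 102  98 100 101 100]
 [ 97  64  77 102 104 102 103 101 102 102]
 [ 84  68  86 106 103 105 103 103 102 102]
 [ 68  85 106 107 104 105 102 102 101 103]
 [ 71  94 109 108 107 104 104 103 104 103]
 [ 73 102 110 108 109 107 107 106 106 102]
 [ 79 112 113 111 111 109 107 107 105 107]
 [105 118 116 115 115 113 110 110 109 108]
 [118 121 119 119 115 115 114 110 110 110]
 [126 124 122 122 119 115 111 113 114 108]
 [130 129 126 123 123 119 112 116 116 114]
 [134 130 129 126 124 125 121 121 119 116]
 [137 134 131 130 129 125 125 123 123 121]
 [136 137 136 132 131 131 130 125 125 124]
 [135 136 136 136 134 132 131 129 126 124]
 [136 137 137 137 138 136 136 131 128 127]
 [132 135 135 135 134 137 134 134 132 132]
 [131 133 134 134 135 136 137 136 134 133]
 [129 132 134 132 134 134 133 135 136 137]
 [125 127 128 133 133 133 135 134 134 134]
 [123 123 124 127 129 130 132 132 132 136]
 [119 119 124 122 126 127 129 130 133 132]]
```

View pics/sc3.png

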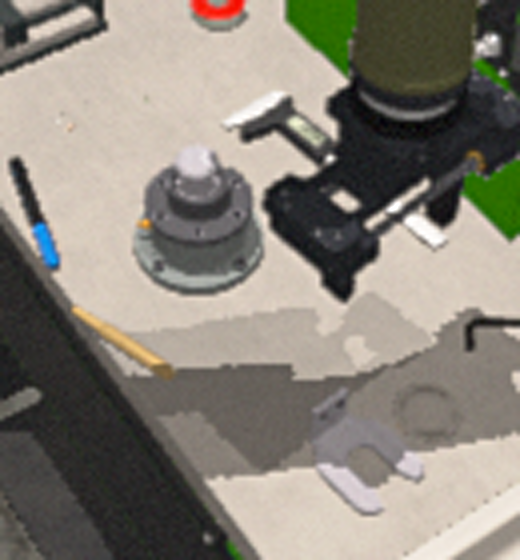

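The hub sits fully down on the collar. The keeper is undisturbed with its grip at crop (330,405). Next I'll grasp it.

```bash
python3 -m pendant '[[-1,[3,-49,0],[0,0,0]],[-1,[0,0,50],[0,0,0]],[-1,[0,0,50],[0,0,0]],[-1,[0,0,40],[0,0,0]],[-1,[0,0,20],[0,0,0]],[0,[0,0,0],[0,0,0]],[0.3,[0,0,0],[0,0,0]],[0.6,[0,0,0],[0,0,0]]]' 25
python3 -m pendant '[[1,[0,0,0],[0,0,0]],[1,[0,0,0],[0,0,0]],[1,[0,0,0],[0,0,0]],[1,[0,0,0],[0,0,0]]]' 25
python3 -c "
from h import *
go(.454,-.310,.013,8)"
```

```text
clock: 21.28
tool_pos: [0.4549, -0.3108, 0.0159]
eef_rot: [0.653, 0.758, 0.0, 0.001]
contact_force: [-0.5, 0.6, 0.3]
opening: 0.684
finger_force: 0.0
clock: 21.78
tool_pos: [0.4545, -0.3104, 0.015]
eef_rot: [0.653, 0.758, 0.0, 0.0]
contact_force: [-0.2, 0.7, 3.6]
opening: 0.383
finger_force: 25.0
t 21.77 pos [ 0.4545 -0.3104  0.015 ] yawy 8.5 tilt 0.04 F [-0.2  0.7  3.6] open 0.383 q7 0.46 ff 25.0
 shift [ 0.4 -0.4  2. ]  total turn z 0.5
```

```bash
python3 -m pendant '[[1,[0,0,-20],[0,0,0]],[1,[0,0,-40],[0,0,0]],[1,[0,0,-50],[0,0,0]],[1,[0,0,-30],[0,0,0]],[1,[53,8,0],[0,0,0]],[1,[53,8,0],[0,0,0]],[1,[53,8,0],[0,0,0]],[1,[53,8,0],[0,0,0]]]' 25
python3 -m pendant '[[1,[53,8,0],[0,0,0]],[1,[53,8,0],[0,0,0]],[1,[0,0,30],[0,0,0]],[1,[0,0,20],[0,0,0]],[1,[0,0,0],[0,0,0]]]' 25
python3 - <<'E'
from h import *
go(.4552,.0135,.099,8.5)
snap('scene','sc4',(235,130,355,260),4)
E
```

```text
clock: 22.78
tool_pos: [0.4542, -0.0943, 0.1546]
eef_rot: [0.653, 0.757, 0.0, -0.0]
contact_force: [0.9, -0.8, -0.4]
opening: 0.378
finger_force: 25.0
clock: 23.4
tool_pos: [0.4536, 0.0114, 0.1037]
eef_rot: [0.653, 0.758, -0.001, -0.001]
contact_force: [-0.2, -0.1, -0.7]
opening: 0.379
finger_force: 25.0
t 23.40 pos [0.4536 0.0114 0.1037] yawy 8.5 tilt 0.19 F [-0.2 -0.1 -0.7] open 0.379 q7 -0.04 ff 25.0
 shift [1.9 1.9 4.7]  total turn z 0.0
```

View pics/sc4.png

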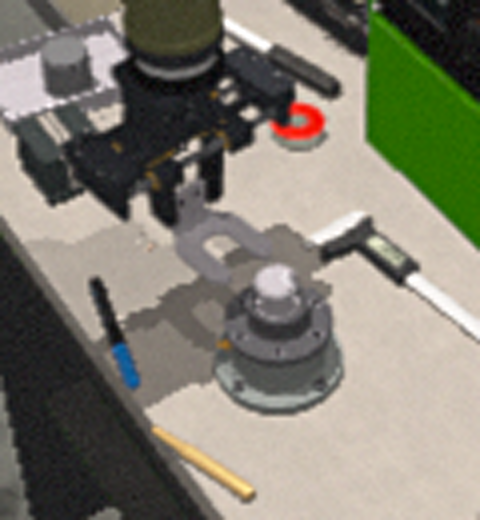

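The cap stands in the tray. The keeper is held flat, its prongs facing the neck. Now I'll slide it in.

```bash
python3 -m pendant '[[1,[0,1.9,4],[0,0,0]],[1,[0,0,0],[0,0,0]],[1,[-12,0,0],[0,0,0]],[1,[-12,0,0],[0,0,0]],[1,[-8,0,0],[0,0,0]],[1,[0,0,0],[0,0,0]]]' 25
python3 -c "
from h import *
go(.4663,-.0607,.099,8.5)"
```

```text
clock: 24.2
tool_pos: [0.4614, -0.0213, 0.1008]
eef_rot: [0.654, 0.757, -0.0, 0.0]
contact_force: [-0.4, -0.3, -1.4]
opening: 0.384
finger_force: 25.0
t 24.20 pos [ 0.4614 -0.0213  0.1008] yawy 8.4 tilt 0.02 F [-0.4 -0.3 -1.4] open 0.384 q7 0.01 ff 25.0
 shift [-39.7  -0.9   1.8]  total turn z -0.1
```

```bash
python3 -m pendant '[[1,[-8,-0.9,1.5],[0,0,0]],[1,[-8,0,0],[0,0,0]],[1,[-8,0,0],[0,0,0]],[1,[-6,0,0],[0,0,0]],[1,[-4,0,0],[0,0,0]],[1,[0,0,0],[0,0,0]]]' 25
python3 -c "
from h import *
go(.4663,-.0607,.097,8.5)"
```

```text
clock: 24.95
tool_pos: [0.4655, -0.0541, 0.0993]
eef_rot: [0.653, 0.757, 0.0, 0.0]
contact_force: [-1.0, 0.4, -1.1]
opening: 0.381
finger_force: 25.0
t 24.95 pos [ 0.4655 -0.0541  0.0993] yawy 8.5 tilt 0.00 F [-1.   0.4 -1.1] open 0.381 q7 0.05 ff 25.0
 shift [-6.6 -0.2  2.3]  total turn z -0.0
```

```bash
python3 -m pendant '[[1,[-3,0,0],[0,0,0]],[1,[-3,0,0],[0,0,0]],[1,[-1,0,0],[0,0,0]],[1,[0,0,0],[0,0,0]]]' 25
python3 -m pendant '[[1,[-1.5,0,0],[0,0,0]],[1,[0,0,0],[0,0,0]]]' 25
python3 -c "
from h import *
go(.4663,-.0607,.097,8.5)"
```

```text
clock: 25.45
tool_pos: [0.4665, -0.0608, 0.0993]
eef_rot: [0.653, 0.757, 0.0, -0.0]
contact_force: [0.5, 0.0, -0.8]
opening: 0.379
finger_force: 25.0
clock: 25.7
tool_pos: [0.4667, -0.062, 0.0993]
eef_rot: [0.653, 0.758, 0.0, -0.0]
contact_force: [-0.2, 0.8, -1.1]
opening: 0.384
finger_force: 25.0
t 25.70 pos [ 0.4667 -0.062   0.0993] yawy 8.5 tilt 0.02 F [-0.2  0.8 -1.1] open 0.384 q7 0.07 ff 25.0
 shift [ 1.4 -0.2  2.3]  total turn z 0.0
```

```bash
python3 -m pendant '[[1,[-1,0,0],[0,0,0]],[1,[0,0,0],[0,0,0]]]' 25
python3 -m pendant '[[1,[-1,0,0],[0,0,0]],[1,[0,0,0],[0,0,0]]]' 25
python3 -m pendant '[[1,[-1,0,0],[0,0,0]],[1,[0,0,0],[0,0,0]]]' 25
```

```text
clock: 25.95
tool_pos: [0.4668, -0.0623, 0.0993]
eef_rot: [0.652, 0.758, 0.0, -0.0]
contact_force: [-0.6, 4.1, 1.6]
opening: 0.38
finger_force: 25.0
clock: 26.2
tool_pos: [0.4668, -0.0626, 0.0993]
eef_rot: [0.652, 0.758, 0.001, -0.001]
contact_force: [-2.3, 6.2, 1.9]
opening: 0.378
finger_force: 25.0
clock: 26.45
tool_pos: [0.4668, -0.0627, 0.0993]
eef_rot: [0.652, 0.758, 0.001, -0.001]
contact_force: [-2.3, 9.1, 3.2]
opening: 0.375
finger_force: 25.0
```

```bash
python3 -m pendant '[[1,[4,0,0],[0,0,0]],[1,[0,0,2],[0,0,0]],[1,[0,0,1],[0,0,0]],[1,[0,0,0],[0,0,0]],[0.5,[0,0,0],[0,0,0]],[-0.1,[0,0,0],[0,0,0]],[-0.4,[0,0,0],[0,0,0]],[-0.4,[0,0,0],[0,0,0]]]' 25
python3 -m pendant '[[-0.4,[0,0,-20],[0,0,0]],[-0.4,[0,0,-40],[0,0,0]],[-0.4,[0,0,-50],[0,0,0]],[-0.4,[50,0,0],[0,0,0]],[-0.4,[50,0,0],[0,0,0]],[-0.4,[50,0,0],[0,0,0]],[-0.4,[50,0,0],[0,0,0]],[-0.4,[0,0,0],[0,0,0]]]'
python3 - <<'E'
from h import *
go()
S=snap('top');C=snap('scene')
a=cv2.resize(S["img"][190:250,287:352,::-1],None,fx=6,fy=6,interpolation=cv2.INTER_CUBIC)
b=cv2.resize(C["img"][180:240,270:335,::-1],None,fx=6,fy=6,interpolation=cv2.INTER_CUBIC)
cv2.imwrite("pics/fin.png",np.hstack([a,b]))
E
```

```text
clock: 27.45
tool_pos: [0.4666, -0.0613, 0.0963]
eef_rot: [0.653, 0.757, 0.0, 0.0]
contact_force: [-0.2, 0.4, 0.1]
opening: 0.686
finger_force: 0.0
clock: 28.45
tool_pos: [0.4362, 0.1413, 0.2063]
eef_rot: [0.65, 0.76, 0.001, -0.001]
contact_force: [0.5, -0.5, -0.4]
opening: 0.699
finger_force: 0.0
t 28.45 pos [0.4362 0.1413 0.2063] yawy 9.0 tilt 0.15 F [ 0.5 -0.5 -0.4] open 0.699 q7 -0.29 ff 0.0
 shift [0. 0. 0.]  total turn z None
```

View pics/fin.png

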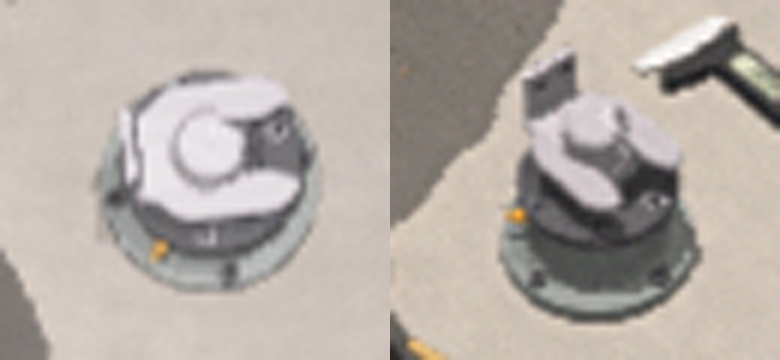

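The keeper lies flat on the hub with its slot closed around the neck: the head is at crop (210,145) and the grip is upright on the left. The hub is seated and the gripper is clear, so I'm handing the job in.

```bash
python3 -c "
from plant import r
print(r.finish_job())"
```

```text
the job is handed in; nothing more can be done
None
```

The job is handed in after about 28 s of the 67 s limit, with the cap in the tray, the hub keyed and seated on the collar, and the keeper home and flat on the hub; the hand-in gave no verdict.

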